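# Hold the spring clip open round the job card

### The arm

A 6-joint arm with a two-finger parallel gripper is mounted at the origin on a cart in front of the work surface, level with it; the furniture and walls round the work are solid. World frame = base frame: x ahead of the robot, y to its left, z up, the work surface at z = 0. Lengths are in m, angles in rad, forces in N, time in s.
With the tool pointing down it reaches from about 0.3 to 0.875 m from the base axis. Payload 6.4 kg.
Tool frame: the origin (TCP) lies midway between the tips of the shut fingers; the grasp point (between the pads) lies 19 mm behind it; z points along the fingers, y is the line along which they close (so a half turn about z gives the same grasp; the last joint's range is limited). The gripper opens to 85 mm and grips with 20 to 120 N. Pads are 22 mm wide; open, the fingers measure 114 mm over their backs; the gripper's body (76 mm by 85 mm) begins 54 mm behind the grasp point. The pads swing forward as they close: fully open they stand 13 mm farther back than shut.
Start: joints at [0.95, 0.181, 1.607, -0, 1.354, -0.206], TCP at [0.232, 0.526, 0.197] pointing down, gripper open.
Joint ranges: [-2.99, 2.99], [-0.89, 2.07], [0.3, 2.58], [-1.14, 4.28], [0, 2.63], [-3.12, 3.12]. Speed limits (rad/s): [2.57, 2.57, 3.01, 3.14, 3.14, 3.14].

### API

Orientations are given as a unit quaternion [w, x, y, z].
In Python, from bench import ctrl gives the robot as it stands. The module is installed in compiled form; this text tells all that it offers.
- The arm moves only by the tool move_arm, never from a script. Its argument "plan" is one flat list of numbers, 6 for each row, row after row: the shift along the world's x, y, z in units of 50 mm (1.0 is 50 mm), then the turn, a rotation vector about the world's x, y, z in rad. A call has 1 to 10 rows; each row is the pose to reach, as a shift and turn from the pose commanded when the call began; what a row does not reach only later rows make up. A row lasts 1/8 s, in which the tool goes at most 62.5 mm and 10.7 degrees, less where a joint would pass 70% of its speed; a pose out of reach is approached as far as the arm can. A call with a gripper value outside its range is refused whole. "grip" is the finger opening in mm, from 0 to 85.4, set as the call begins (left out, the last holds). The fingers move at their own pace and stop on an object; the grip force is fixed at half the most. Time passes only in rows, so rows that repeat a pose let the fingers close. It gives the time, the measured TCP pose, the force, the opening and the grip force at its end, in the units of the state.
- ctrl.get_obs(): the state, without advancing time (a new reading comes with each control period).
- ctrl.camera(name): name is "scene" or "top"; returns a dict with "pixels" (400x640x3 uint8, red, green, blue), "fx", "fy", "cx", "cy" (pixels), "dist_coeffs" ([k1, k2, p1, p2, k3] as OpenCV has them; the pictures are not rectified), "origin" and "attitude" of the camera in the world. Camera axes: x right, y down, z forward; pixel columns grow to the right and rows downward; lengths in m; the calibration is good to about 2 mm. A picture is of the moment at which its call begins. There is no depth.
- ctrl.hand_in(): hands the job in; it is judged then, once.
The state is a dict: "time_s": time; "q": joint angles; "dq": joint speeds; "joint_efforts": joint torques, N m; "eef_pos": TCP position; "eef_rot": TCP orientation; "wrist_force": force on the tool from outside, world axes, zero at the start; "torque": the same for the moment, N m; "opening": opening from 0.0 (shut) to 1.0 (fully open); "grasp_force": force on a finger pad.
Only numpy, scipy, OpenCV 4.12 (cv2) and the standard library are available. Lean on these libraries where they do the work, as an engineer would, in place of code of your own. Each camera call takes 0.05 s, during which the arm holds its last target. There are 200 camera calls.

### The job

Take the spring clip off the metal rack it is parked on by squeezing its two handles together, and bring it, jaws still spread, to the wider of the two job cards. Hold it there upright and gaping over the middle of the card's top edge: the edge well inside the mouth about midway between the jaws, the jaws lying along the card, and no part of the clip touching card or stand, so that a mate can slip a drawing in beside the card. Finish while holding it like that, without letting the clip shut, and do not disturb the loose things around.

Things in the scene. Friction and masses are not known exactly. Their poses are not given: they have to be found in the camera images.
- clip: bare steel spring clip with black handle caps, 100 mm tall, 30 mm wide, 0.09 kg, parked jaws down on the rack's edge, which reaches 16 mm into its mouth. Origin: midway between the jaws at their lower ends; z up to the handles, y along the jaws' width, x the way the levers part. Hinge pin along y at z = 45 mm, coil radius 6 mm: mouth 38 mm deep. Jaw lips 4 mm thick, 14 mm high
- clip_caps (a point): midway between the handle caps, 92 mm above the clip's origin, same axes. Caps: cylinders of radius 6 mm, 30 mm long along y, centred 22 mm to either side along x (56 mm over the outsides as parked). Squeezing them together along x spreads the jaws, with 5 N at first, 11 N at the stops (about 26 mm over the caps); 20 N or more presses on the stops and harms nothing
- clip_front (a joint): turn of the clip's lever on its -x side (rad): 0 as parked (jaws 4 mm apart), -0.045 shut, +0.32 at the stop (jaw tips then about 32 mm apart); springs back to shut when let go
- clip_back (a joint): the same for the lever on the +x side; both levers always turn alike
- clip_rack: aluminium angle fixed to the bench: an upright leg 4 mm thick and 100 mm long along its y, top edge 55 mm above the bench, and a flat foot reaching 50 mm to its +x. Origin: on the bench under the middle of the upright leg; z up
- wide_card: the wider job card: a stiff pale card 3 mm thick, 110 mm wide along its y, standing upright in a grooved wooden stand 47 x 130 x 20 mm that is fixed to the bench; the top edge is 90 mm above the bench. Origin: on the bench under the middle of the card; x is normal to the card, z up
- wide_card_edge (a point): middle of the top edge of the wider card, 90 mm above the bench; axes as wide_card
- narrow_card: the narrower job card, like the other but 55 mm wide, in a stand 47 x 75 x 20 mm, also fixed, top edge 90 mm above the bench; not to be used. Origin and axes likewise
- tape_roll: bystander: roll of masking tape lying flat, 104 mm across, 25 mm high, loose; origin under its centre
- solder: bystander: spool 52 mm across, 38 mm high, loose; origin under its centre
- bur_stand: bystander: wooden block 44 x 90 mm with small burs standing in it, 68 mm high, loose; origin under its centre
- drill: bystander: twist drill lying flat, 124 mm long, 12 mm thick, loose; origin under its centre
Things that resemble listed ones, but are neither listed nor needed, are in the scene too. Leave any blue or turquoise look-alike of the clip alone. What is shaped like the clip_rack but blue is not meant.

How it is judged:
On the way:
1. the clip, held spread in the fingers, is clear of the rack (distance of clip from where it was at the start of the episode above 0.03 m and contact force between clip and clip_rack below 0.05 N and value of joint clip_front above 0.2 rad and contact force between the fingers and clip above 3 N), for 0.2 s.
At the end, for the whole second after the job is handed in: Fingers squeeze the clip, both levers over 0.2 rad; the middle of the wide card's top edge 6-36 mm inside the mouth, within 8 mm of midway between the jaws and 20 mm of mid-width; jaws within 0.2 rad of the card's line; clip upright within 0.2 rad, at rest, touching only the fingers (value of joint each of clip_front, clip_back above 0.2 rad and contact force between the fingers and clip above 3 N and z of wide_card_edge in the frame of clip between 0.006 and 0.036 m and x of wide_card_edge in the frame of clip between -0.008 and 0.008 m and y of wide_card_edge in the frame of clip between -0.02 and 0.02 m and angle between the y axis of clip and the y axis of wide_card, either way round below 0.2 rad and angle between clip's own z axis and vertical below 0.2 rad and contact force between clip and wide_card below 0.1 N and contact force between clip and clip_rack below 0.1 N and linear speed of clip below 0.02 m/s); the arm keeps its last pose, push and grip.
It fails at once if the clip is let shut after it left the rack (distance of clip from where it was at the start of the episode above 0.05 m and value of joint clip_front below 0.1 rad).
It fails at once if a bystander is disturbed (moved over 25 mm) (distance of any of tape_roll, solder, bur_stand, drill from where it was at the start of the episode above 0.025 m).
It also fails if it takes over 35 s, if anything falls off the work surface, if the arm or the gripper's body presses on something with over 40 N, if the wrist force passes 120 N, or if a joint passes its speed limit or range.

## Working session

There is one attempt and no reset: what is moved stays moved. The work goes in short steps, Python scripts to look and compute and a tool call to move; the robot and the scene stay as the last step left them, time stands still between calls to the robot, and variables do not carry over. Pictures are saved under pics/ and viewed, at most 10 in all, crops included, and the job is handed in when it is done.

Besides the shell and the picture viewer there is one more tool, called by a JSON object that holds its "op" and its "data", one argument or row to a line. move_arm: Moves the arm, as the interface text tells. Its arguments: {"type":"object","properties":{"plan":{"type":"array"},"grip":{"type":"number"}},"required":["plan"]}

```bash
mkdir -p pics
cat > h.py <<'E'
import numpy as np, cv2
from scipy.spatial.transform import Rotation as R
from bench import ctrl
def cam(n):
    c=ctrl.camera(n); K=np.array([[c["fx"],0,c["cx"]],[0,c["fy"],c["cy"]],[0,0,1.]])
    return c,K
def rot(c):
    a=np.array(c["attitude"],float)
    return a if a.shape==(3,3) else R.from_quat(a[[1,2,3,0]]).as_matrix()
def ray(c,K,uv,z):
    p=cv2.undistortPoints(np.array(uv,float).reshape(-1,1,2),K,np.array(c["dist_coeffs"])).reshape(-1,2)
    d=np.c_[p,np.ones(len(p))]@rot(c).T; o=np.array(c["origin"])
    return o+d*((z-o[2])/d[:,2])[:,None]
def proj(c,K,P):
    Rm=rot(c); rv=cv2.Rodrigues(Rm.T)[0]; t=-Rm.T@np.array(c["origin"])
    return cv2.projectPoints(np.array(P,float).reshape(-1,3),rv,t,K,np.array(c["dist_coeffs"]))[0].reshape(-1,2)
E
python3 - <<'E'
from h import *
import pickle
for n in("top","scene"):
    c,K=cam(n); pickle.dump((c,K),open(n+".pkl","wb")); print(n,c["origin"],c["attitude"],K[0,0],c["dist_coeffs"])
    cv2.imwrite(f"pics/{n}.png",c["pixels"][...,::-1])
o=ctrl.get_obs();print(o)
E
```

```text
top [0.32233948 0.19471401 1.39283802] [ 0.05085023 -0.7027765   0.70748764 -0.05459568] 448.59104452626474 [0.00151021 0.         0.         0.         0.        ]
scene [-0.22697537  0.73887176  0.52613802] [ 0.2510732  -0.37716998  0.75602086 -0.47237434] 375.43384746555574 [0.0184339 0.        0.        0.        0.       ]
{'time_s': 0.1, 'q': array([ 9.49693136e-01,  1.81486055e-01,  1.60793810e+00,  1.03611219e-06,
        1.35378768e+00, -2.06293559e-01]), 'dq': array([-0.00023043, -0.00104397, -0.00372119,  0.0005243 ,  0.00043949,
       -0.00152477]), 'joint_efforts': array([ 4.75763591e-04, -4.45874512e+01, -3.52243781e+01, -4.10528319e-04,
        4.13652422e-03,  1.15843292e-05]), 'eef_pos': array([0.23137904, 0.5257762 , 0.19584889]), 'eef_rot': array([-3.25917107e-04,  2.05921072e-01,  9.78568269e-01, -7.41090015e-04]), 'wrist_force': array([0.14541338, 0.63956119, 0.68885117]), 'torque': array([ 0.01053857, -0.06887769, -0.01553954]), 'grasp_force': 0.0, 'opening': 0.9995902630435137}
```

View pics/top.png

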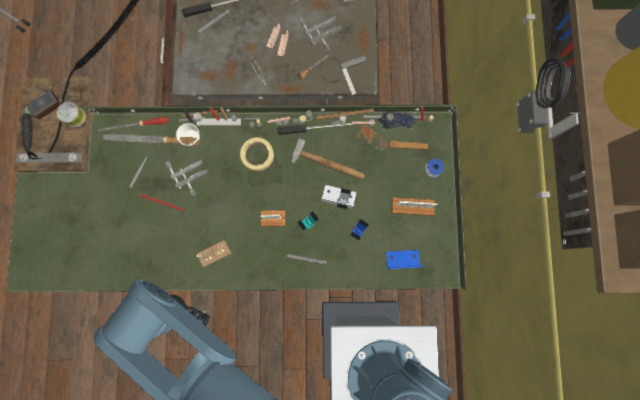

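View pics/scene.png

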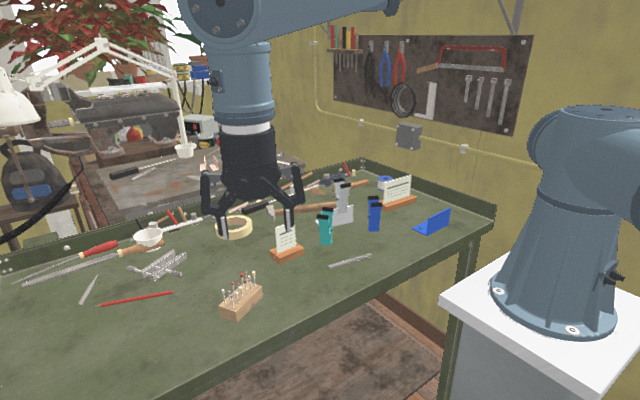

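Candidates for the clip: a bare-steel one on the aluminium rack at top (345,198)/scene (342,200), a turquoise one at top (309,221) and a blue one at top (359,229). The steel one with black caps fits. For the cards, the wide one is at top (413,206) and the narrow one at (272,218). I'll confirm these in enlarged crops.

Run:
```python
from h import *
import pickle
c,K=pickle.load(open("top.pkl","rb")); im=c["pixels"][...,::-1]
a=cv2.resize(im[170:250,300:460],(800,400),interpolation=cv2.INTER_CUBIC)
cv2.imwrite("pics/t1.png",a)
c,K=pickle.load(open("scene.pkl","rb")); im=c["pixels"][...,::-1]
cv2.imwrite("pics/s1.png",cv2.resize(im[165:240,305:425],(800,500),interpolation=cv2.INTER_CUBIC))
```

```text
(no output)
```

View pics/t1.png

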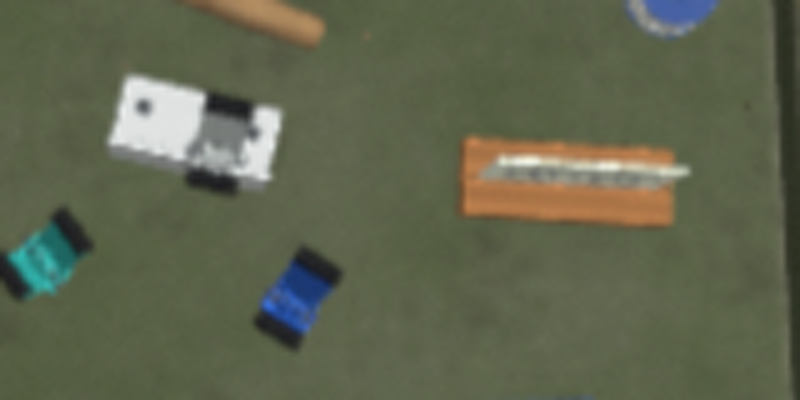

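View pics/s1.png

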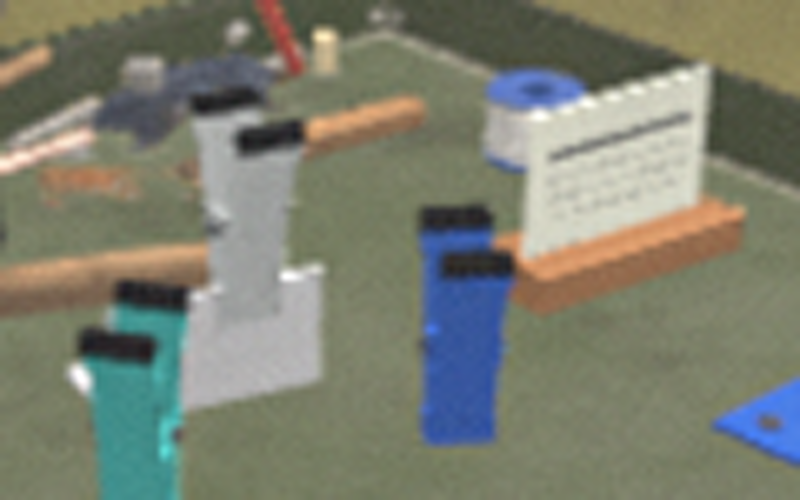

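Run:
```python
from h import *
import pickle
np.set_printoptions(precision=4,suppress=True)
T=pickle.load(open("top.pkl","rb"));S=pickle.load(open("scene.pkl","rb"))
t=lambda x,y:(300+(x+.5)/5-.5,170+(y+.5)/5-.5)
s=lambda x,y:(305+(x+.5)*.15-.5,165+(y+.5)*.15-.5)
def show(n,tp,sp,z):
    a=ray(*T,[t(*p) for p in tp],z); b=ray(*S,[s(*p) for p in sp],z)
    for q,nm in((a,"top"),(b,"scene")):
        d=q[0]-q[-1]; print(n,nm,q[:,:2].tolist(),"mid",q.mean(0),"len",np.linalg.norm(d),"ang",np.degrees(np.arctan2(d[1],d[0])))
show("caps",[(230,105),(214,182)],[(226,97),(271,134)],.137)
show("capA ends",[(207,105),(253,105)],[(192,100),(262,92)],.136)
show("capB ends",[(187,178),(237,186)],[(238,140),(303,128)],.136)
show("card",[(499,160),(689,171)],[(530,120),(709,67)],.090)
show("stand back/top",[(463,138),(673,151)],[(515,270),(735,205)],.020)
print(ray(*T,[t(463,214),t(673,226)],.02))
show("rack edge",[(110,155),(270,187)],[(190,295),(323,268)],.055)
# solder, other
print("solder",ray(*T,[t(673,5)],.038))
```

```text
caps top [[0.5411220425514556, 0.11528878346549182], [0.49699746395592015, 0.12501946088672045]] mid [0.5191 0.1202 0.137 ] len 0.04518478194380927 ang -12.43623665548327
caps scene [[0.5318954374961817, 0.1214050495298783], [0.48902674247290945, 0.13285782637289667]] mid [0.5105 0.1271 0.137 ] len 0.044372188478982055 ang -14.95777368793088
capA ends top [[0.5413774820285736, 0.12831130879530567], [0.5412150105260746, 0.10213853366529382]] mid [0.5413 0.1152 0.136 ] len 0.02617327940849772 ang 89.64433225870063
capA ends scene [[0.5402630590131856, 0.1329401556058355], [0.5286206248511303, 0.10453315585402223]] mid [0.5344 0.1187 0.136 ] len 0.030700226515732947 ang 67.7140304519522
capB ends top [[0.4995195022432093, 0.14021641363179074], [0.49476903166241504, 0.11198162507413757]] mid [0.4971 0.1261 0.136 ] len 0.028631630334900144 ang 80.4494983688332
capB ends scene [[0.49445300443315043, 0.1456106072695068], [0.48750292822213914, 0.11716708210595295]] mid [0.491  0.1314 0.136 ] len 0.029280329285521822 ang 76.26902646089412
card top [[0.5155217950630224, -0.0453317358532464], [
[... 400 characters left out ...]
] mid [ 0.5353 -0.1014  0.02  ] len 0.13033313724032547 ang 86.05017029445497
stand back/top scene [[0.5069883336530076, -0.030826039337047084], [0.4923428125412582, -0.16546304633577558]] mid [ 0.4997 -0.0981  0.02  ] len 0.13543121849193546 ang 83.791898822328
[[ 0.4924 -0.0349  0.02  ]
 [ 0.4841 -0.1643  0.02  ]]
rack edge top [[0.5252462261800843, 0.1829901699924955], [0.5051470996398169, 0.08678105019366882]] mid [0.5152 0.1349 0.055 ] len 0.09828616189549103 ang 78.20000328618123
rack edge scene [[0.5249107848128104, 0.1466547258622689], [0.5095499172315813, 0.08526385349492205]] mid [0.5172 0.116  0.055 ] len 0.06328345331026056 ang 75.95220666768756
solder [[ 0.6194 -0.1657  0.038 ]]
```

```bash
cat >> h.py <<'E'
from scipy.optimize import minimize
def capfit(views,x0,cap=(.022,.092),free=(0,1,3),span=.02):
    """fit (x,y,z,yaw) of clip origin to dark cap pixels in the views"""
    a=np.linspace(0,2*np.pi,16,endpoint=False)
    data=[]
    for c,K in views:
        u0=proj(c,K,[x0[0],x0[1],x0[2]+cap[1]])[0]; o=np.round(u0-20).astype(int); U=8
        g=cv2.cvtColor(c["pixels"][o[1]:o[1]+40,o[0]:o[0]+40],cv2.COLOR_RGB2GRAY)
        g=cv2.resize(g,None,fx=U,fy=U,interpolation=cv2.INTER_CUBIC)
        data.append((c,K,o,U,(g<42)))
    def model(p,d):
        c,K,o,U,m=d; r=np.zeros(m.shape,np.uint8)
        Rz=R.from_euler("z",p[3]).as_matrix()
        for s in(-1,1):
            P=np.array([[s*cap[0]+.006*np.cos(t),e,cap[1]+.006*np.sin(t)] for t in a for e in(-.015,.015)])@Rz.T+p[:3]
            uv=((proj(c,K,P)-o+.5)*U-.5)
            cv2.fillConvexPoly(r,cv2.convexHull(np.round(uv).astype(np.int32)),1)
        return r>0
    def cost(q):
        p=np.array(x0,float); p[list(free)]=q
        v=[1-(model(p,d)&d[4]).sum()/(model(p,d)|d[4]).sum() for d in data]
        return sum(v)
    q0=np.array(x0,float)[list(free)]
    sx=np.vstack([q0]+[q0+(.006 if i<3 else .1)*np.eye(len(q0))[k] for k,i in enumerate(free)])
    r=minimize(cost,q0,method="Nelder-Mead",options=dict(initial_simplex=sx,xatol=1e-4,fatol=1e-4))
    return r.x,r.fun,[int(d[4].sum()/d[3]**2) for d in data]
E
python3 - <<'E'
from h import *
import pickle
np.set_printoptions(precision=4,suppress=True)
T=pickle.load(open("top.pkl","rb"));S=pickle.load(open("scene.pkl","rb"))
x0=[.516,.121,.039,-.22]
for v in([T],[S],[T,S]): print(capfit(v,x0))
print(capfit([T,S],x0,free=(0,1,2,3)))
E
```

```text
(array([ 0.5208,  0.1213, -0.2067]), np.float64(0.6305427152884779), [33])
(array([ 0.5216,  0.1191, -0.0322]), np.float64(0.7897578534031413), [20])
(array([ 0.522 ,  0.1209, -0.2241]), np.float64(1.4288169377590885), [33, 20])
(array([ 0.5226,  0.1219,  0.0371, -0.2257]), np.float64(1.4268068229765216), [33, 20])
```

```bash
sed -i 's/g<42/g<TH/; s/^def capfit/TH=60\ndef capfit/' h.py
python3 - <<'E'
import h
from h import *
import pickle
np.set_printoptions(precision=4,suppress=True)
T=pickle.load(open("top.pkl","rb"));S=pickle.load(open("scene.pkl","rb"))
x0=[.519,.121,.039,-.22]
for h.TH in(55,65):
    for v in([T],[S],[T,S]): print(h.TH,capfit(v,x0))
E
```

```text
55 (array([ 0.5199,  0.1226, -0.2403]), np.float64(0.4210435976656368), [52])
55 (array([ 0.5223,  0.1173, -0.1132]), np.float64(0.5828644912393506), [40])
55 (array([ 0.5203,  0.1212, -0.1776]), np.float64(1.0202168962742508), [52, 40])
65 (array([ 0.52  ,  0.1213, -0.232 ]), np.float64(0.2873070325900514), [65])
65 (array([ 0.522 ,  0.1171, -0.1597]), np.float64(0.4819411296738265), [50])
65 (array([ 0.5199,  0.1213, -0.2341]), np.float64(0.7833482179360702), [65, 50])
```

{"op": "move_arm", "data": {
  "plan": [0.6,-0.9,0.3,0,0,-0.17,1.2,-1.8,0.3,0,0,-0.34,1.8,-2.7,0.3,0,0,-0.51,2.4,-3.6,0.3,0,0,-0.68,3.0,-4.5,0.3,0,0,-0.85,3.6,-5.4,0.3,0,0,-1.02,4.2,-6.3,0.3,0,0,-1.19,4.8,-7.2,0.3,0,0,-1.3,5.4,-8.0,0.3,0,0,-1.37,5.75,-8.1,0.3,0,0,-1.37],
  "grip": 85.4
}}

```text
time_s: 1.35
eef_pos: [0.5203, 0.1184, 0.2113]
eef_rot: [0.0, 0.78, 0.626, -0.0]
wrist_force: [-0.5, 1.4, -0.1]
opening: 1.002
grasp_force: 0.0
```

{"op": "move_arm", "data": {
  "plan": [0,0.04,-0.4,0,0,0,0,0.04,-0.8,0,0,0,0,0.04,-1.2,0,0,0,0,0.04,-1.6,0,0,0,0,0.04,-1.8,0,0,0,0,0.04,-1.95,0,0,0,0,0.04,-1.95,0,0,0,0,0.04,-1.95,0,0,0]
}}

```text
time_s: 2.35
eef_pos: [0.5197, 0.1233, 0.1149]
eef_rot: [0.0, 0.779, 0.628, 0.0]
wrist_force: [0.3, -0.1, 0.5]
opening: 0.999
grasp_force: 0.0
```

Run:
```python
from h import *
c,K=cam("scene"); im=c["pixels"][...,::-1]
cv2.imwrite("pics/s2.png",cv2.resize(im[120:240,270:430],(800,600),interpolation=cv2.INTER_CUBIC))
```

```text
(no output)
```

View pics/s2.png

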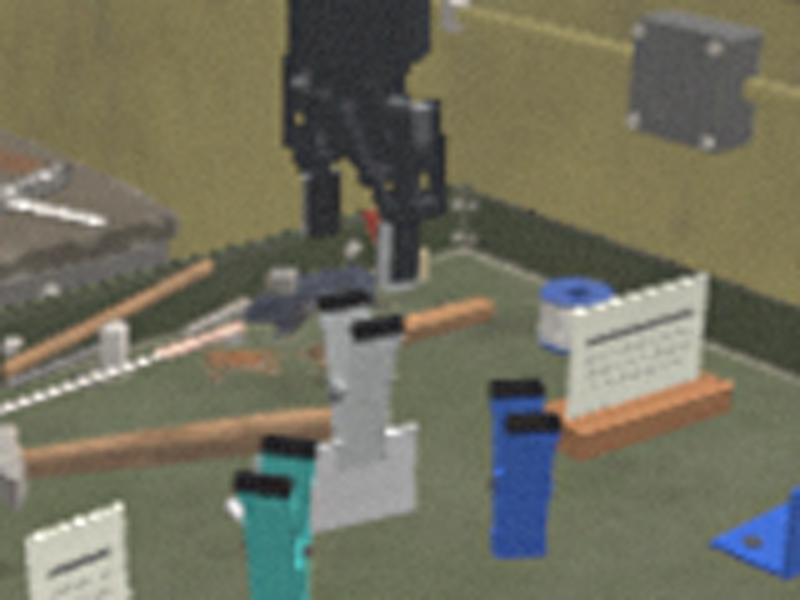

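Run:
```python
from h import *
o=ctrl.get_obs(); print(o["time_s"],o["eef_pos"],o["wrist_force"])
c,K=cam("scene"); im=c["pixels"][...,::-1]
print(c["origin"],c["attitude"])
print((proj(c,K,[o["eef_pos"],[.52,.121,.131],[.52,.121,.21],[.52,.121,.2]])-[270,120])*5)
cv2.imwrite("pics/s3.png",cv2.resize(im[120:240,270:430],(800,600),interpolation=cv2.INTER_CUBIC))
```

```text
2.4 [0.51977544 0.12327933 0.1149218 ] [0.08370757 0.04887189 0.90745377]
[-0.22697537  0.73887176  0.52613802] [ 0.2510732  -0.37716998  0.75602086 -0.47237434]
[[353.42091016 339.42881858]
 [356.4546358  311.62958204]
 [357.14955266 175.2713242 ]
 [357.05765805 193.04066371]]
```

View pics/s3.png

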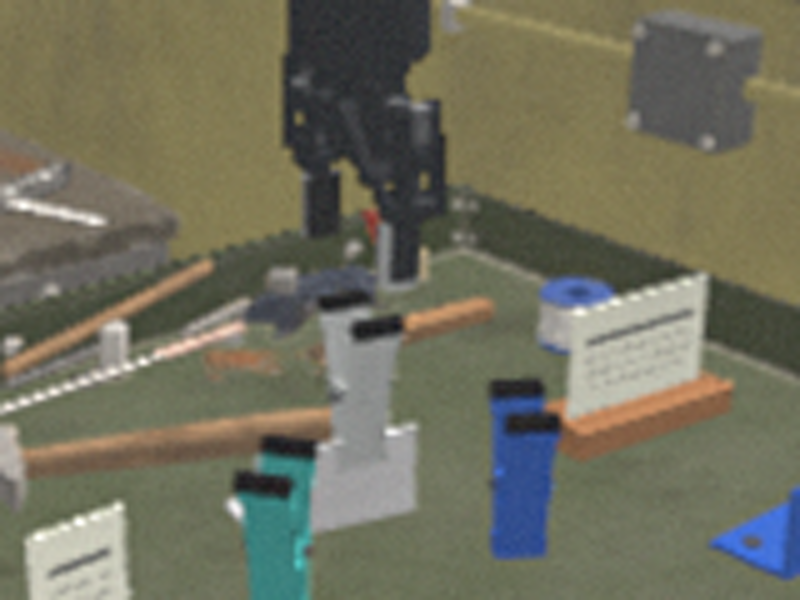

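The gripper in the picture (tips mid at crop (361,260)) looks about 30 mm higher than the state says. I'll check with the start pictures and the top view before closing.

Run:
```python
from h import *
import pickle
T=pickle.load(open("top.pkl","rb"));S=pickle.load(open("scene.pkl","rb"))
for z in(.196,.209,.24): print(z,proj(*S,[.2314,.5258,z]),proj(*T,[.2314,.5258,z]))
o=ctrl.get_obs();print(o["q"],o["eef_pos"])
c,K=cam("top");pickle.dump((c,K),open("top2.pkl","wb"))
p=o["eef_pos"]
print((proj(c,K,[p,p+[0,0,.013],p+[0,0,.1]])-[300,150])*5)
im=c["pixels"][...,::-1]
cv2.imwrite("pics/t2.png",cv2.resize(im[150:250,300:460],(800,500),interpolation=cv2.INTER_CUBIC))
```

```text
0.196 [[259.30845925 259.42739374]] [[191.1828917  304.89064571]]
0.209 [[258.57166644 252.4093913 ]] [[189.76969888 305.29415215]]
0.24 [[256.75406686 235.13005651]] [[186.26933367 306.29361453]]
[1.05381103e-02 1.79252238e-01 1.78490164e+00 1.72798567e-05
 1.17614246e+00 2.24523055e-01] [0.51975108 0.12328958 0.11490543]
[[212.38307029 246.1924322 ]
 [213.60465257 242.70864452]
 [222.45663099 217.46407252]]
```

View pics/t2.png

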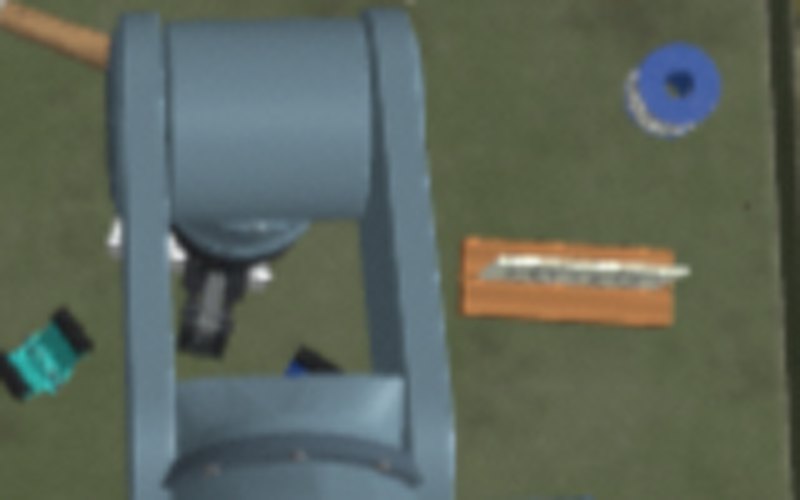

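Run:
```python
from h import *
import pickle
S=pickle.load(open("scene.pkl","rb"));T=pickle.load(open("top.pkl","rb"))
p=np.array([.5198,.1233,0]); y=np.array([np.cos(-.218),np.sin(-.218),0])
for z in(.115,.128,.145,.16,.175): print(z,((proj(*S,[p-.048*y+[0,0,z],p+.048*y+[0,0,z]])-[270,120])*5).round().tolist())
print("base",proj(*S,[[0,0,0],[0,0,.1]]).tolist(),proj(*T,[[0,0,0],[0,0,.1]]).tolist())
```

```text
0.115 [[394.0, 371.0], [316.0, 310.0]]
0.128 [[394.0, 348.0], [316.0, 289.0]]
0.145 [[395.0, 319.0], [316.0, 262.0]]
0.16 [[395.0, 292.0], [315.0, 237.0]]
0.175 [[395.0, 266.0], [315.0, 212.0]]
base [[547.4350693243576, 300.74656112390903], [559.6002156730639, 260.0018129779576]] [[384.49014912249487, 378.12457194804153], [389.81949969333294, 386.91829474585614]]
```

Both fingertips fit the measured xy but at z≈0.162, so the gripper really stands about 33 mm higher than the reported TCP. Going 33 mm lower is safe under either reading, since the body would still be above 0.15. I'll do that and look again.

{"op": "move_arm", "data": {
  "plan": [0,-0.04,-0.2,0,0,0,0,-0.04,-0.4,0,0,0,0,-0.04,-0.55,0,0,0,0,-0.04,-0.65,0,0,0,0,-0.04,-0.65,0,0,0]
}}

```text
time_s: 3.12
eef_pos: [0.5188, 0.1213, 0.0811]
eef_rot: [-0.0, 0.779, 0.628, -0.0]
wrist_force: [0.5, 0.7, -0.1]
opening: 1.002
grasp_force: 0.0
```

Run:
```python
from h import *
c,K=cam("scene"); im=c["pixels"][...,::-1]
cv2.imwrite("pics/s4.png",cv2.resize(im[130:220,300:420],(800,600),interpolation=cv2.INTER_CUBIC))
```

```text
(no output)
```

View pics/s4.png

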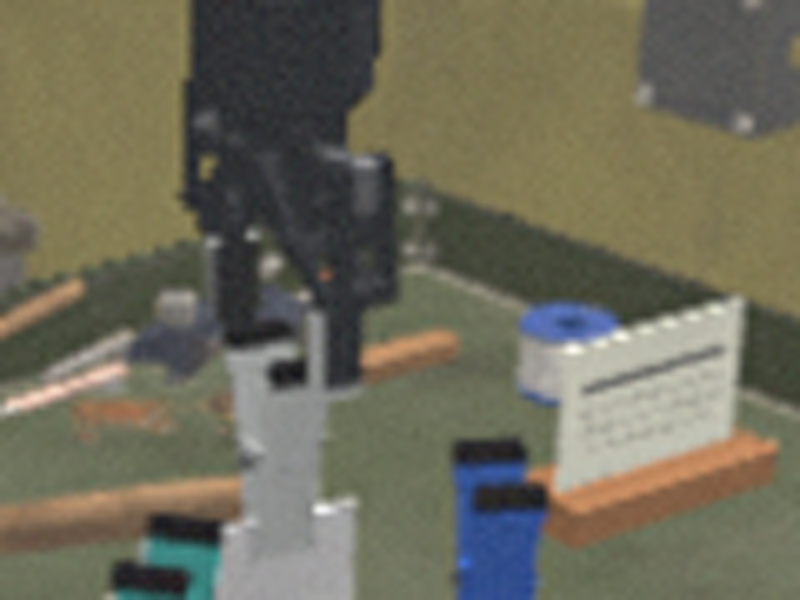

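The near fingertip is at crop (343,388), which gives z≈0.131, so the real gripper is about 33 mm above the reported TCP. The clip caps now lie between the pads. I'll go 4 mm lower and close.

{"op": "move_arm", "data": {
  "plan": [0,0,-0.08,0,0,0,0,0,-0.08,0,0,0]
}}

```text
time_s: 3.42
eef_pos: [0.5191, 0.1213, 0.0775]
eef_rot: [-0.0, 0.779, 0.628, -0.0]
wrist_force: [-0.8, -0.2, 0.4]
opening: 0.998
grasp_force: 0.0
```

{"op": "move_arm", "data": {
  "plan": [0,0,0,0,0,0,0,0,0,0,0,0,0,0,0,0,0,0,0,0,0,0,0,0,0,0,0,0,0,0,0,0,0,0,0,0,0,0,0,0,0,0,0,0,0,0,0,0],
  "grip": 10
}}

```text
time_s: 4.42
eef_pos: [0.5192, 0.1213, 0.0777]
eef_rot: [-0.0, 0.779, 0.628, -0.0]
wrist_force: [-0.7, 0.9, -1.0]
opening: 0.249
grasp_force: 58.3
```

{"op": "move_arm", "data": {
  "plan": [0,0,0.1,0,0,0,0,0,0.25,0,0,0,0,0,0.5,0,0,0,0,0,0.8,0,0,0,0,0,1.1,0,0,0,0,0,1.4,0,0,0,0,0,1.7,0,0,0,0,0,1.9,0,0,0,0,0,1.9,0,0,0,0,0,1.9,0,0,0]
}}

```text
time_s: 5.68
eef_pos: [0.5188, 0.1213, 0.1721]
eef_rot: [-0.0, 0.779, 0.628, -0.0]
wrist_force: [-0.8, 0.6, -0.2]
opening: 0.251
grasp_force: 58.3
```

Run:
```python
from h import *
import pickle
c,K=cam("scene");pickle.dump((c,K),open("s5.pkl","wb")); im=c["pixels"][...,::-1]
cv2.imwrite("pics/s5.png",cv2.resize(im[110:220,300:420],(648,594),interpolation=cv2.INTER_CUBIC))
```

```text
(no output)
```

View pics/s5.png

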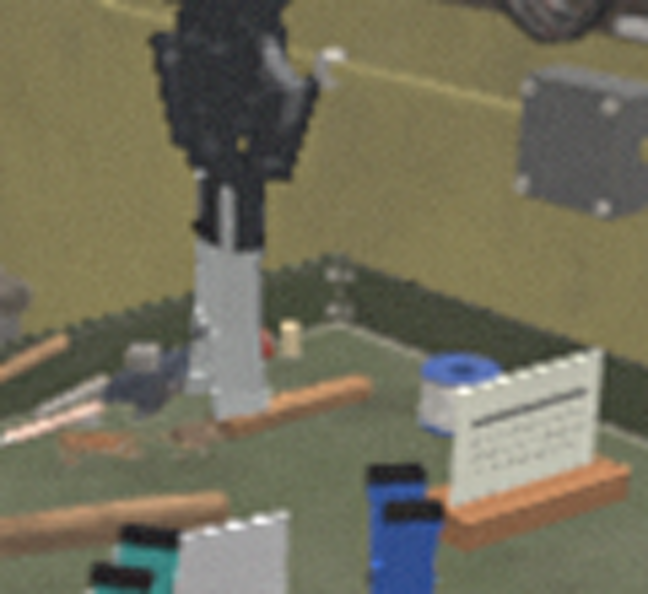

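Clip held and spread: near jaw bottom at crop (241,415), far jaw at (200,392), clear of the rack. Next I'll compute its height and the move to the card.

Run:
```python
from h import *
import pickle
S=pickle.load(open("s5.pkl","rb"))
p=np.array([.5195,.1212,0]); x=np.array([np.cos(-.22),np.sin(-.22),0]); y=np.array([-x[1],x[0],0])
f=lambda uv:((uv+.5-[300,110])*5.4-.5).round().tolist()
for z in(.11,.12,.13,.14,.15): # near jaw outer-bottom corners and far jaw
    P=[p-.018*x+s*.015*y+[0,0,z] for s in(1,-1)]+[p+.018*x+s*.015*y+[0,0,z] for s in(1,-1)]
    print(z,f(proj(*S,P)))
```

```text
0.11 [[215.0, 448.0], [267.0, 438.0], [184.0, 424.0], [235.0, 414.0]]
0.12 [[215.0, 430.0], [268.0, 420.0], [184.0, 406.0], [235.0, 396.0]]
0.13 [[215.0, 412.0], [268.0, 402.0], [184.0, 388.0], [235.0, 378.0]]
0.14 [[215.0, 394.0], [268.0, 384.0], [184.0, 370.0], [236.0, 361.0]]
0.15 [[215.0, 375.0], [268.0, 365.0], [184.0, 352.0], [236.0, 343.0]]
```

{"op": "move_arm", "data": {
  "plan": [0,-0.2,0,0,0,0.01,-0.02,-0.6,0,0,0,0.03,-0.04,-1.2,0,0,0,0.05,-0.06,-1.9,0,0,0,0.08,-0.09,-2.6,0,0,0,0.1,-0.11,-3.3,0,0,0,0.12,-0.13,-3.9,0,0,0,0.14,-0.15,-4.25,0,0,0,0.15,-0.15,-4.42,0,0,0,0.15,-0.15,-4.42,0,0,0,0.15]
}}

```text
time_s: 6.98
eef_pos: [0.5115, -0.1001, 0.1725]
eef_rot: [-0.0, 0.73, 0.684, -0.0]
wrist_force: [-0.5, -0.3, -0.6]
opening: 0.25
grasp_force: 58.4
```

Run:
```python
from h import *
import pickle
o=ctrl.get_obs();print(o["eef_pos"],o["grasp_force"],o["opening"])
c,K=cam("scene");pickle.dump((c,K),open("s6.pkl","wb")); im=c["pixels"][...,::-1]
cv2.imwrite("pics/s6.png",cv2.resize(im[125:215,360:460],(660,594),interpolation=cv2.INTER_CUBIC))
```

```text
[ 0.51153251 -0.10013372  0.17247184] 58.37337076663971 0.2499600803021853
```

View pics/s6.png

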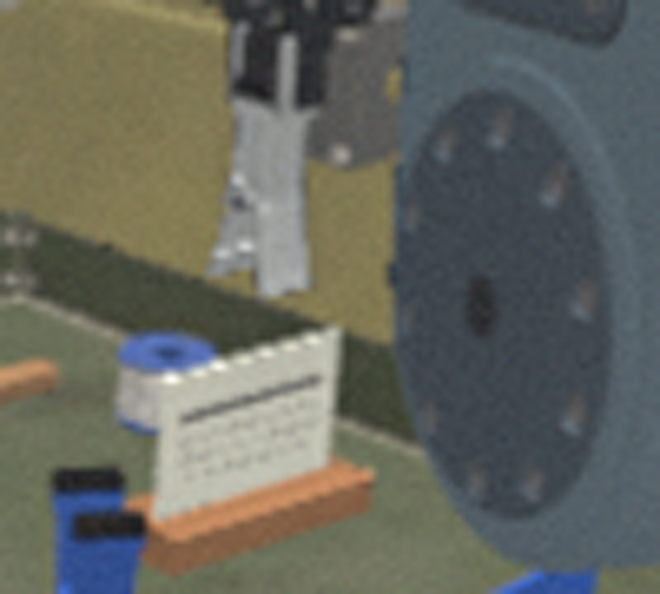

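The clip hangs over the card: near jaw bottom from (262,296) to (310,287), far jaw left corner at (210,276), card top corners at (162,382) and (341,330). I'll check the offset numerically.

Run:
```python
from h import *
import pickle
S=pickle.load(open("s6.pkl","rb"))
px=lambda a:np.array(a)/6.6+[360,125]+(.5/6.6-.5)
obsj=px([[262,296],[310,287],[210,276]]); obsc=px([[162,382],[341,330]])
from scipy.optimize import least_squares
def ax(t): return np.array([np.sin(t),-np.cos(t),0]),np.array([np.cos(t),np.sin(t),0])
def jr(q):
    x,y=ax(1.509);p=np.array(q)
    return (proj(*S,[p-.018*x+.015*y,p-.018*x-.015*y,p+.018*x+.015*y])-obsj).ravel()
r=least_squares(jr,[.511,-.1,.127],x_scale=.01);print("clip",r.x,r.fun)
c=ray(*S,obsc,.09);print("card mid",c.mean(0),c)
print("card pred resid",proj(*S,[.511,-.0998,.09])-obsc.mean(0))
for z in(.12,.127): print(jr([.511,-.0998,z]))
```

```text
clip [ 0.53127925 -0.1232104   0.11600358] [ 0.11889002  0.25087898 -0.08902999 -0.35551597 -0.03168678  0.1027622 ]
card mid [ 0.51046092 -0.09940921  0.09      ] [[ 0.51417486 -0.04277926  0.09      ]
 [ 0.50674699 -0.15603916  0.09      ]]
card pred resid [[ 0.2642494  -0.16777338]]
[-0.1123938   2.52216607 -0.14012285  1.83839778 -0.45688189  2.24098045]
[ 0.05275468  0.34062606  0.04218319 -0.32167931 -0.31695526  0.10296971]
```

{"op": "move_arm", "data": {
  "plan": [0,0,-0.15,0,0,0,0,0,-0.3,0,0,0,0,0,-0.45,0,0,0,0,0,-0.6,0,0,0,0,0,-0.75,0,0,0,0,0,-0.8,0,0,0,0,0,-0.8,0,0,0]
}}

```text
time_s: 7.9
eef_pos: [0.5116, -0.0998, 0.1325]
eef_rot: [-0.0, 0.729, 0.684, -0.0]
wrist_force: [0.1, 0.4, -0.6]
opening: 0.249
grasp_force: 58.4
```

{"op": "move_arm", "data": {
  "plan": [0,0,-0.08,0,0,0,0,0,-0.15,0,0,0,0,0,-0.22,0,0,0,0,0,-0.22,0,0,0]
}}

```text
time_s: 8.4
eef_pos: [0.5114, -0.0996, 0.1213]
eef_rot: [-0.0, 0.729, 0.684, -0.0]
wrist_force: [0.3, 0.1, -1.3]
opening: 0.245
grasp_force: 58.4
```

{"op": "move_arm", "data": {
  "plan": [0.03,0,0,0,0,0,0.06,0,0,0,0,0,0.09,0,0,0,0,0,0.09,0,0,0,0,0]
}}

```text
time_s: 8.9
eef_pos: [0.5164, -0.0998, 0.1218]
eef_rot: [0.0, 0.729, 0.684, 0.0]
wrist_force: [0.3, 0.1, -1.6]
opening: 0.246
grasp_force: 58.4
```

{"op": "move_arm", "data": {
  "plan": [-0.05,0,0,0,0,0,-0.1,0,0,0,0,0,-0.15,0,0,0,0,0,-0.18,0,0,0,0,0,-0.18,0,0,0,0,0]
}}

```text
time_s: 9.52
eef_pos: [0.5072, -0.0997, 0.1217]
eef_rot: [0.0, 0.729, 0.684, 0.0]
wrist_force: [0.2, -0.4, -0.7]
opening: 0.249
grasp_force: 58.4
```

No contact at ±4.5 mm either way, so the edge lies well inside the gap. I'll go back to the middle and settle.

{"op": "move_arm", "data": {
  "plan": [0.05,0,0,0,0,0,0.08,0,0,0,0,0,0.08,0,0,0,0,0,0.08,0,0,0,0,0,0.08,0,0,0,0,0]
}}

```text
time_s: 10.15
eef_pos: [0.5112, -0.0997, 0.1216]
eef_rot: [-0.0, 0.729, 0.684, -0.0]
wrist_force: [-0.2, 0.1, -1.1]
opening: 0.247
grasp_force: 58.4
```

Run:
```python
from h import *
import pickle
c,K=cam("scene"); a=pickle.load(open("scene.pkl","rb"))[0]["pixels"]
x,y=np.array([np.sin(1.509),-np.cos(1.509),0]),np.array([np.cos(1.509),np.sin(1.509),0])
p=np.array([.511,-.0998,.076])
print(proj(c,K,[p-.018*x+.015*y,p-.018*x-.015*y,p+.018*x+.015*y,p+.018*x-.015*y,[.511,-.0998,.09]]).round(1))
d=np.abs(c["pixels"].astype(int)-a).max(2)>30   # change against the start picture
for v in range(166,192): print(v,"".join(".#"[int(t)] for t in d[v,380:420]))
```

```text
[[398.1 185.4]
 [405.3 183.2]
 [390.1 181.8]
 [397.1 179.7]
 [397.9 178.3]]
166 ..............##########...............#
167 ..............##########...............#
168 ..............##########...............#
169 .............###########................
170 .............###########...............#
171 .............#..#########..............#
172 .............##.#########..............#
173 ............##############.............#
174 ............##############.............#
175 ............#############..............#
176 ............###########................#
177 ............#######...####.............#
178 ...........#####...#######..............
179 ...........##....########...............
180 ...........#.....#########..............
181 .................########...............
182 .................#####.#................
183 .................###...###..............
184 .................#..##..................
185 ...................#..#.................
186 ........................................
187 ........................................
188 ........................................
189 ........................................
190 ........................................
191 ........................................
```

The near jaw stands in front of the card down to row 185 and the far jaw is cut off by the card edge. The clip straddles the edge as predicted, so I'll hand in.

```bash
python3 -c "
from bench import ctrl
print(ctrl.hand_in())"
```

```text
the job is handed in; nothing more can be done
None
```

The job is handed in at about 10 s, with the clip held squeezed and gaping over the middle of the wide card's top edge. The wrist force showed no contact with card or stand, and no move came near the loose things; the hand-in returned no verdict.

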